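Clock a bent rotisserie spit

ROBOT

A 6-joint arm with a two-finger parallel gripper is mounted at the origin on a cart in front of the work surface, level with it; the furniture and walls round the work are solid. World frame = base frame: x ahead of the robot, y to its left, z up, the work surface at z = 0. Lengths are in m, angles in rad, forces in N, time in s.
With the tool pointing down it reaches from about 0.375 to 0.975 m from the base axis. Payload 3.8 kg.
Tool frame: the origin (TCP) lies midway between the tips of the shut fingers; the grasp point (between the pads) lies 19 mm behind it; z points along the fingers, y is the line along which they close (so a half turn about z gives the same grasp; the last joint's range is limited). The gripper opens to 85 mm and grips with 20 to 120 N. Pads are 22 mm wide; open, the fingers measure 114 mm over their backs; the gripper's body (76 mm by 85 mm) begins 54 mm behind the grasp point. The pads swing forward as they close: fully open they stand 13 mm farther back than shut.
Start: joints at [-1.285, 0.264, 1.604, -0, 1.274, -0.037], TCP at [0.214, -0.64, 0.231] pointing down, gripper open.
Joint ranges: [-2.63, 2.63], [-0.94, 2.18], [0.31, 2.57], [-1.31, 4.45], [0, 2.66], [-2.55, 2.55]. Speed limits (rad/s): [2.57, 2.57, 3.14, 3.14, 3.14, 3.14].

INTERFACE

Orientations are given as a rotation vector (axis times angle).
In Python, from workcell import status, read_camera, workorder, masks_of gives the robot as it stands.
- The arm moves only by the tool drive_tool, never from a script. Its argument "rows" is a list of rows, each a list of 7 numbers: the turn, a rotation vector about the tool's x, y, z in degrees, then the shift along the tool's x, y, z in m, then the opening, from 0 (shut) to 1 (fully open). In form: [[ax, ay, az, tx, ty, tz, claw], ...]. A call has 1 to 8 rows; each row shifts and turns the commanded pose from where the row before left it, along the tool's axes as they then stand; what a row does not reach is not made up. A row lasts 1/12 s, in which the tool goes at most 41.7 mm and 7.16 degrees, less where a joint would pass 70% of its speed; a pose out of reach is approached as far as the arm can. A call is refused whole if a number of a shift passes 0.0417 or a number of a turn 7.16, either way. A call with a gripper value outside its range is refused whole. The fingers move at their own pace and stop on an object; "force" is the grip in N (left out, the last holds). Time passes only in rows, so rows that do not move let the fingers close. It gives the time, the measured TCP pose, the force, the opening and the grip force at its end, in the units of the state.
- status.read_state(): the state, without advancing time (a new reading comes with each control period).
- read_camera(name): name is "scene" or "top" or "wrist"; returns a dict with "color" (480x640x3 uint8, red, green, blue), "intrinsics" (3x3 intrinsics, pixels), "world_from_camera" (4x4, takes a point from camera to world coordinates); the wrist camera has in their place "mount" (4x4, takes a point from camera to tool coordinates, whose origin is the TCP and whose axes are the flange's). Camera axes: x right, y up, looking along -z (the intrinsics and any distortion apply to the point x, -y, -z); pixel columns grow to the right and rows downward; lengths in m; the calibration is good to about 2 mm. The wrist camera is an equidistant fisheye: a pixel r from the principal point sees the ray r / f radians off the axis. A picture is of the moment at which its call begins: read the wrist's pose just before it. There is no depth.
- workorder.finish_job(): hands the job in; it is judged then, once.
Trained networks look in a picture, given as the dict that the camera call returned (one of the last four; its "shot" number tells which), for a name from the list of things; names that differ only in an ending like _2 or _b are one class to them, and where a whole thing is asked for, a point or a joint stands for the part that bears it (a point fixed in the world has none). Each returns a list of dicts, best first, with "score" (0 to 1); they miss things now and then, are a little off and sometimes report something else, mostly with a low value. They report only what shows in the picture. A call takes as long as a camera call.
- masks_of(picture, name): "mask" (480x640 bool, what is visible of it) and "bbox" ([left, top, right, bottom] in pixels, round what is visible of it).
The state is a dict: "time": time; "q": joint angles; "joint_vel": joint speeds; "joint_torque": joint torques, N m; "tool_pos": TCP position; "tcp_rot": TCP orientation; "wrist_force": force on the tool from outside, world axes, zero at the start; "torque": the same for the moment, N m; "width": opening from 0.0 (shut) to 1.0 (fully open); "grip_force": force on a finger pad.
Only numpy, scipy, OpenCV 4.12 (cv2) and the standard library are available. Lean on these libraries where they do the work, as an engineer would, in place of code of your own. Each camera call takes 0.05 s, during which the arm holds its last target. There are 200 camera calls.

TASK

The oven's rotisserie spit, mounted on the bench centres, is bent and has to be clocked before it is pressed straight. Slide the dial gauge down its post by the black knob until its plunger is about half pressed in by the spit, then crank the spit once right round while watching how far the plunger swings, and leave the spit with its high side straight up, so that the gauge rests at its highest reading. Work gently: keep the plunger riding on the spit all the way without driving it to the end of its travel, do not shift the stand, and leave the things around alone.

Things in the scene. Friction and masses are not known exactly. Their poses are not given: they have to be found in the camera images.
- stand: Grey bench-centres stand, 3 kg, loose on rubber feet (skids or lifts at 15 to 25 N); base plate 170 x 400 mm, top at 24 mm, from 50 mm in front of the spit's axis to 120 mm behind it. Origin on the worktop under the spit's middle; y along the spit (crank end at -y, tailstock and fork at +y), x towards the gauge's post, z up. Uprights, 50 mm wide, 116 mm high, at y = -152 and +160 mm.
- spit_axis (a point): Point on the axis the spit turns about, at its middle under the gauge: 95 mm above the stand's origin, axes as the stand's. The spit is a 12 mm round steel rod, 256 mm between chuck and centre, bowed by 4 to 6 mm at its middle. It turns with the crank without slipping, but which way the bow points relative to the crank differs every time. It stays where it is left (bearing friction).
- post_top (a point): Centre of the top of the gauge's post: 16 mm round, 92 mm behind the spit's axis, top at 200 mm above the worktop. Axes as the stand's.
- crank_axis (a point): Point on the spit's axis abreast of the middle of the crank handle (0, -222, 95 mm in the stand's frame): the centre of the handle's circle. Axes as the stand's.
- handle_grip (a point): The place to pinch the crank's wooden handle: 16 mm round, 74 mm long, parallel to the spit (stand's y), free to turn on its pin, free for 30 mm outwards and 40 mm inwards along its length. It goes round crank_axis at 30 mm radius, 65 to 125 mm above the worktop. Turning takes 2 to 3 N at the handle.
- gauge (a joint): How far the gauge's carriage is slid down its post (m): 0 at the top, 0.060 at the bottom stop. The carriage is stiff (about 6 to 15 N to slide it) and stays where it is left. At 0 the foot of the free plunger is 122 mm above the worktop; the spit is met after 16 to 26 mm.
- gauge_knob (a point): Grip point of the black upright knob on the gauge's arm: 18 mm round, on its axis, 16 mm below its flat top, 22 mm above the arm, 44 mm behind the plunger's axis. It goes straight down with the carriage, 1:1. The round dial (58 mm) faces the stand's -x; its back is 35 mm in front of the knob's axis, its top 13 mm above this point. Pinch with the fingers apart along the stand's y.
- plunger (a joint): How far the plunger is pressed in (m): 0 fully out, 0.030 the end of its travel. Light spring, 1.5 N at 0 to 3.3 N at the end. The dial's black hand goes once round clockwise for the 30 mm, from straight up at 0; ticks each 1 mm, long ones each 5 mm. The bent spit swings it by 8 to 12 mm a turn, as a cosine of the crank angle plus an unknown phase.
- plunger_foot (a point): Centre of the underside of the plunger's flat round foot, 18 mm across, straight above the spit's axis.
- mug: White mug, 84 mm across, 91 mm high; a bystander. Origin under its middle.
- small_bowl: Small bowl 64 mm across, 35 mm high; a bystander.
- spice_jar: Spice jar, 45 mm across, 106 mm high; a bystander.
- crank (a joint): Angle of the crank (rad), -15 to 15, several turns possible. 0: handle straight up; grows as the handle goes from the top towards the stand's +x (away from the robot): the handle is 30 sin q mm in the stand's x and 30 cos q mm in z from crank_axis. Starts within 0.6 of 0.

How it is judged:
On the way, in this order (a step that is already met when the one before it is completed fails the run):
1. the gauge is lowered until the plunger is about half pressed in (10 to 20 mm) (value of joint plunger between 0.01 and 0.02 m), for 0.3 s.
2. the spit is cranked right round, one full turn either way (crank past 5.6 rad or -5.6 rad) ((value of joint crank above 5.6 rad or value of joint crank below -5.6 rad)).
At the end, for the whole second after the job is handed in: The spit is at rest with its high side up within about 24 degrees (the plunger's foot, riding on it, within about half a millimetre of its highest possible height), the gauge still down on it (plunger pressed in at least 2 mm), the stand standing flat (z of plunger_foot in the frame of stand between 0.1055 and 0.107 m and value of joint plunger above 0.002 m and velocity of joint crank between -0.02 and 0.02 rad/s and angle between stand's own z axis and vertical below 0.02 rad); the robot touches nothing.
It fails at once if the plunger is driven to the end of its travel (beyond 29.5 mm) (value of joint plunger above 0.0295 m).
It fails at once if the spit is cranked more than a quarter turn while the plunger is not riding on it (pressed in less than 0.5 mm) (value of joint plunger below 0.0005 m and (value of joint crank above 1.9 rad or value of joint crank below -1.9 rad)).
It fails at once if the stand is shifted by more than 8 mm or tipped (it skids or lifts at 15 to 25 N) (distance of stand from where it was at the start of the episode above 0.008 m or angle between stand's own z axis and vertical above 0.04 rad).
It fails at once if a bystander is pushed more than 20 mm or knocked over (distance of any of mug, small_bowl, spice_jar from where it was at the start of the episode above 0.02 m or angle between any of mug, small_bowl, spice_jar's own z axis and vertical above 0.4 rad).
It also fails if it takes over 72 s, if anything falls off the work surface, if the arm or the gripper's body presses on something with over 40 N, if the wrist force passes 120 N, or if a joint passes its speed limit or range.

## Working session

There is one attempt and no reset: what is moved stays moved. The work goes in short steps, Python scripts to look and compute and a tool call to move; the robot and the scene stay as the last step left them, time stands still between calls to the robot, and variables do not carry over. Pictures are saved under pics/ and viewed, at most 10 in all, crops included, and the job is handed in when it is done.

Besides the shell and the picture viewer there is one more tool, called after ">>>" in YAML: its name, and indented under it one key for each argument. drive_tool: Moves the arm, as the interface text tells. Its arguments: {"type":"object","properties":{"rows":{"type":"array"},"force":{"type":"number"}},"required":["rows"]}

```bash
ls; mkdir -p pics; python3 - <<'E'
from workcell import status, read_camera, workorder, masks_of
import cv2,numpy as np
print(status.read_state())
ims=[]
for n in ("scene","top"):
    p=read_camera(n)
    print(n,p["intrinsics"],p["world_from_camera"],p.get("shot"))
    cv2.imwrite(f"pics/{n}0.png",p["color"][:,:,::-1])
    for k in ("stand","post_top","handle_grip","gauge_knob","gauge","plunger_foot","mug","small_bowl","spice_jar","crank"):
        try:
            for m in masks_of(p,k)[:2]:
                ys,xs=np.nonzero(m["mask"]); print(n,k,round(m["score"],2),m["bbox"],xs.mean().round(1),ys.mean().round(1))
        except Exception as e: print(k,e)
print(status.read_state()["time"])
E
```

```text
pics
{'time': 0.0, 'q': array([-1.28491651e+00,  2.64792371e-01,  1.60537421e+00,  2.36888216e-05,
        1.27371644e+00, -3.68850196e-02]), 'joint_vel': array([ 0.00119996, -0.00112235,  0.000225  , -0.00087155, -0.00043559,
        0.00040427]), 'joint_torque': array([ 1.59888710e-03, -5.15110946e+01, -3.67316043e+01, -1.07273095e-04,
        1.31310974e-02,  2.74225255e-05]), 'tool_pos': array([ 0.21391039, -0.63943142,  0.2299355 ]), 'tcp_rot': array([-3.09852694e+00, -5.04423537e-01,  4.11158285e-04]), 'wrist_force': array([-2.01862359, -0.41643261,  0.29455927]), 'torque': array([-0.04135176, -0.00280617,  0.01010359]), 'grip_force': 0.0, 'width': 1.0001554946898128}
scene [[604.81546822   0.         313.4657788 ]
 [  0.         604.81546822 239.99845836]
 [  0.           0.           1.        ]] [[-0.79117354  0.48389672 -0.37401657  0.20151552]
 [-0.61157821 -0.6300344   0.47856949  0.67651489]
 [-0.0040651   0.6073719   0.79440723  0.98567742]
 [ 0.          0.          0.          1.        ]] 1
scene stand 0.65 [189.4, 279.0, 269.3, 322.5] 231.8 299.0
scene stand 0.63 [1
[... 867 characters left out ...]
7527  0.15715558]
 [-0.00926961  0.19097189  0.98155174  1.21601196]
 [ 0.          0.          0.          1.        ]] 2
top stand 0.56 [142.7, 175.3, 338.1, 316.9] 234.3 243.7
top post_top 0.82 [143.5, 175.2, 341.7, 318.3] 235.1 243.8
top gauge_knob 0.92 [189.2, 194.4, 245.8, 256.5] 219.9 227.9
top gauge 0.9 [189.4, 192.2, 245.2, 255.9] 219.1 227.2
top gauge 0.38 [143.9, 173.2, 337.8, 319.7] 234.4 244.0
top mug 0.96 [407.9, 222.1, 465.6, 262.8] 432.6 241.1
top small_bowl 0.82 [417.0, 180.2, 442.5, 211.4] 429.2 195.6
top spice_jar 0.73 [420.3, 269.1, 452.6, 296.7] 438.5 283.9
top crank 0.97 [181.5, 189.7, 340.4, 285.9] 256.9 241.1
top crank 0.56 [144.8, 175.2, 339.8, 319.4] 234.2 244.0
1.1
```

```bash
python3 - <<'E'
import cv2
a=cv2.imread("pics/scene0.png")[180:480,140:460]; b=cv2.imread("pics/top0.png")[160:330,130:480]
cv2.imwrite("pics/sceneC.png",cv2.resize(a,None,fx=2,fy=2,interpolation=cv2.INTER_CUBIC)[:600,:640])
cv2.imwrite("pics/topC.png",cv2.resize(b,None,fx=2.28,fy=2.28,interpolation=cv2.INTER_CUBIC))
E
```

```text
(no output)
```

View pics/sceneC.png

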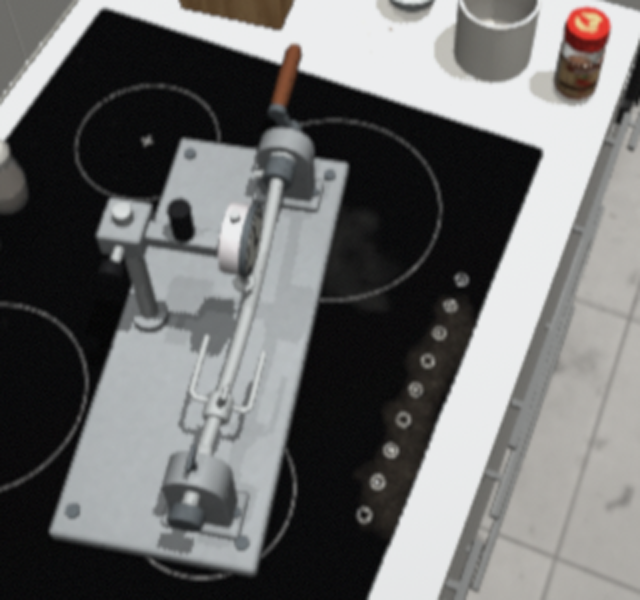

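View pics/topC.png

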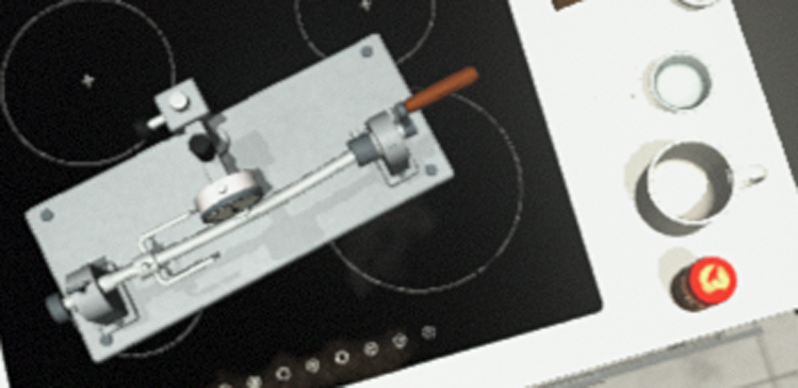

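The top view shows the stand turned about 25°: crank handle at upper right (orig. px ≈ 325,198), post top ≈ (209,204), dial facing the robot. The bystanders sit to the right, clear of the handle.

```bash
cat > h.py <<'E'
import numpy as np, cv2
from scipy.spatial.transform import Rotation as R
from scipy.optimize import least_squares
from workcell import status, read_camera, masks_of
def proj(p,X):
    W=np.array(p["world_from_camera"]);c=(np.atleast_2d(X)-W[:3,3])@W[:3,:3]
    K=p["intrinsics"]
    return np.c_[K[0,0]*c[:,0]/-c[:,2]+K[0,2], K[1,1]*-c[:,1]/-c[:,2]+K[1,2]]
def S2W(s,X):
    c,n=np.cos(s[2]),np.sin(s[2]);X=np.atleast_2d(X)
    return np.c_[s[0]+c*X[:,0]-n*X[:,1], s[1]+n*X[:,0]+c*X[:,1], X[:,2]]
E
python3 - <<'E'
from h import *
P=np.array([[.12,-.2,.024],[-.05,-.2,.024],[-.05,.2,.024],[.12,.2,.024],[.092,0,.2]])
T=np.array([[375,33],[452,178],[97,362],[25,213],[180,100]])/2.28+[130,160]
S=np.array([[183,140],[348,163],[255,573],[50,535],[122,211]])/2+[140,180]
s=read_camera("scene");t=read_camera("top")
f=lambda v:np.r_[(proj(t,S2W(v,P))-T).ravel(),(proj(s,S2W(v,P))-S).ravel()]
r=least_squares(f,[.5,.3,.4]);print(r.x,r.fun.round(1))
v=r.x
print("img top only",least_squares(lambda v:(proj(t,S2W(v,P))-T).ravel(),v).x,"scene only",least_squares(lambda v:(proj(s,S2W(v,P))-S).ravel(),v).x)
# crank angle from handle ends
for q in np.arange(-.6,.61,.2):
    h=S2W(v,[[.03*np.sin(q),-.259,.095+.03*np.cos(q)],[.03*np.sin(q),-.185,.095+.03*np.cos(q)]])
    print(q.round(1),((proj(t,h)-[130,160])*2.28).round(0).tolist(),((proj(s,h)-[140,180])*2).round(0).tolist())
for n in [("knobtop",[.044,0,0.19])]:
    pass
print("axis ends etc",S2W(v,[[0,0,.095],[.044,0,.15],[0,-.222,.095]]))
# knob: triangulate z from pixel of top of knob: compare z
for z in (.15,.16,.17,.18,.19):
    k=S2W(v,[.044,0,z]);print(z,((proj(t,k)-[130,160])*2.28).round(0),((proj(s,k)-[140,180])*2).round(0))
E
```

```text
[0.57352306 0.33661943 0.47303241] [ 0.8 -0.5  1.4 -1.2 -1.4  1.3 -1.3  0.  -1.3  0.5 -0.6 -1.7  1.2 -0.5
  0.8  0.7 -1.  -0.3  0.3 -0.4]
img top only [0.57359322 0.33584798 0.47065673] scene only [0.57343159 0.33711264 0.47462988]
-0.6 [[495.0, 96.0], [425.0, 132.0]] [[327.0, 48.0], [311.0, 109.0]]
-0.4 [[493.0, 90.0], [423.0, 127.0]] [[322.0, 45.0], [306.0, 106.0]]
-0.2 [[490.0, 84.0], [420.0, 121.0]] [[316.0, 43.0], [299.0, 104.0]]
0.0 [[487.0, 79.0], [417.0, 115.0]] [[309.0, 42.0], [293.0, 102.0]]
0.2 [[484.0, 73.0], [414.0, 110.0]] [[303.0, 41.0], [287.0, 102.0]]
0.4 [[481.0, 69.0], [411.0, 105.0]] [[297.0, 42.0], [280.0, 102.0]]
0.6 [[478.0, 65.0], [408.0, 101.0]] [[292.0, 43.0], [275.0, 103.0]]
axis ends etc [[0.57352306 0.33661943 0.095     ]
 [0.61269146 0.35666529 0.15      ]
 [0.67466355 0.13899706 0.095     ]]
0.15 [[212. 161.]] [[190. 253.]]
0.16 [[210. 159.]] [[188. 247.]]
0.17 [[208. 156.]] [[187. 240.]]
0.18 [[206. 154.]] [[185. 234.]]
0.19 [[203. 151.]] [[184. 227.]]
```

>>> drive_tool:
  rows:
    - [0,0,-4.4,0,0,-0.035,1]
    - [0,0,-4.3,0,0,-0.035,1]
    - [0,0,0,0.027,-0.0235,0,1]
    - [0,0,0,0.027,-0.0235,0,1]
    - [0,0,0,0.027,-0.0235,0,1]
    - [0,0,0,0.027,-0.0235,0,1]
    - [0,0,0,0.027,-0.0235,0,1]
    - [0,0,0,0.027,-0.0235,0,1]

```text
time: 1.87
tool_pos: [0.2941, -0.4391, 0.3014]
tcp_rot: [3.053, 0.738, 0.0]
wrist_force: [0.3, 1.2, -0.2]
width: 0.998
grip_force: 0.0
```

>>> drive_tool:
  rows:
    - [0,0,0,0.027,-0.0235,0,1]
    - [0,0,0,0.027,-0.0235,0,1]
    - [0,0,0,0.027,-0.0235,0,1]
    - [0,0,0,0.027,-0.0235,0,1]
    - [0,0,0,0.027,-0.0235,0,1]
    - [0,0,0,0.027,-0.0235,0,1]
    - [0,0,0,0.027,-0.0235,0,1]
    - [0,0,0,0.027,-0.0235,0,1]

```text
time: 2.53
tool_pos: [0.4002, -0.1731, 0.3017]
tcp_rot: [3.053, 0.738, 0.001]
wrist_force: [0.5, -1.0, -0.7]
width: 0.996
grip_force: 0.0
```

>>> drive_tool:
  rows:
    - [0,0,0,0.027,-0.0235,0,1]
    - [0,0,0,0.027,-0.0235,0,1]
    - [0,0,0,0.027,-0.0235,0,1]
    - [0,0,0,0.027,-0.0235,0,1]
    - [0,0,0,0.027,-0.0235,0,1]
    - [0,0,0,0.027,-0.0235,0,1]
    - [0,0,0,0.027,-0.0235,0,1]
    - [0,0,0,0.027,-0.0235,0,1]

```text
time: 3.2
tool_pos: [0.5065, 0.0931, 0.3016]
tcp_rot: [3.053, 0.739, 0.001]
wrist_force: [0.5, -0.1, -0.3]
width: 0.995
grip_force: 0.0
```

>>> drive_tool:
  rows:
    - [0,0,0,0.027,-0.0235,0,1]
    - [0,0,0,0.027,-0.0235,0,1]
    - [0,0,0,0.027,-0.0235,0,1]
    - [0,0,0,0.027,-0.0235,0,1]
    - [0,0,0,0.027,-0.0235,0,1]
    - [0,0,0,0.027,-0.0235,0,1]
    - [0,0,0,0.014,-0.012,0,1]
    - [0,0,0,0,0,0,1]

```text
time: 3.87
tool_pos: [0.5934, 0.3116, 0.3003]
tcp_rot: [-3.051, -0.743, -0.0]
wrist_force: [-0.1, -0.4, -0.1]
width: 1.0
grip_force: 0.0
```

```bash
python3 - <<'E'
from h import *
st=status.read_state(); p=read_camera("wrist")
print(st["tool_pos"],st["tcp_rot"],st["q"]); print(p["intrinsics"],p["mount"],[k for k in p])
np.savez("w1.npz",K=p["intrinsics"],M=p["mount"],t=st["tool_pos"],r=st["tcp_rot"])
cv2.imwrite("pics/w1.png",p["color"][:,:,::-1])
for k in ("gauge_knob","post_top","plunger_foot","handle_grip"):
    for m in masks_of(p,k)[:2]: print(k,m["score"],m["bbox"])
E
```

```text
[0.59343108 0.31163394 0.30034191] [-3.05099114e+00 -7.43269307e-01 -1.22603820e-04] [4.45711107e-01 2.22432699e-01 1.52908330e+00 1.34714494e-03
 1.38971908e+00 1.53834320e+00]
[[371.64829954   0.         319.17989684]
 [  0.         371.64829954 235.76625416]
 [  0.           0.           1.        ]] [[-3.38139532e-04  9.65454162e-01  2.60572727e-01  6.64603307e-02]
 [ 9.99999178e-01  6.48650463e-04 -1.10565307e-03  7.81425118e-04]
 [-1.23647798e-03  2.60572139e-01 -9.65453589e-01 -1.43173688e-01]
 [ 0.00000000e+00  0.00000000e+00  0.00000000e+00  1.00000000e+00]] ['color', 'intrinsics', 'mount', 'shot']
gauge_knob 0.93 [212.4, 80.6, 319.0, 264.1]
post_top 0.98 [102.6, 80.0, 544.1, 264.9]
handle_grip 0.59 [479.2, 202.4, 550.3, 223.3]
```

View pics/w1.png

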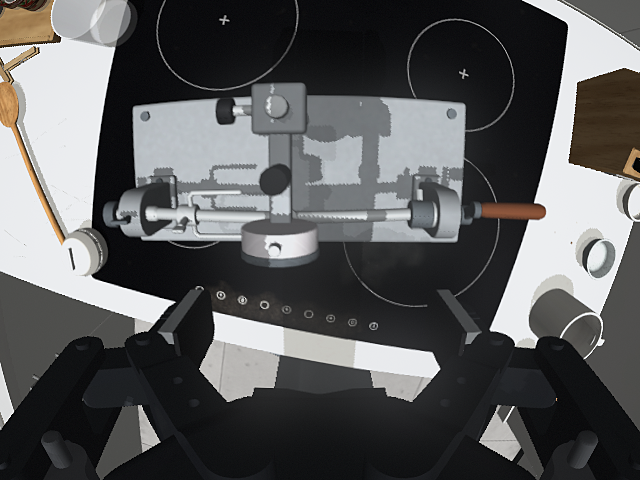

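The wrist view shows the knob top at about (270,180), post top (278,106), plate corners (134,106), (465,103), (458,242), handle from (482,210) to (546,212).

```bash
cat >> h.py <<'E'
class Wr:
    def __init__(s,f="w1.npz"):
        d=np.load(f);T=np.eye(4);T[:3,:3]=R.from_rotvec(d["r"]).as_matrix();T[:3,3]=d["t"]
        s.W=T@d["M"];s.K=d["K"]
    def proj(s,X):
        c=(np.atleast_2d(X)-s.W[:3,3])@s.W[:3,:3];d=np.c_[c[:,0],-c[:,1],-c[:,2]]
        rr=np.hypot(d[:,0],d[:,1]);th=np.arctan2(rr,d[:,2]);u=d[:,:2]/rr[:,None]*th[:,None]
        return u*s.K[0,0]+s.K[:2,2]
E
python3 - <<'E'
from h import *
P=np.array([[.12,-.2,.024],[-.05,-.2,.024],[-.05,.2,.024],[.12,.2,.024],[.092,0,.2]])
w=Wr(); V=np.array([[465,103],[458,242],[140,240],[134,106],[278,106]])
g=lambda v:(w.proj(S2W(v,P))-V).ravel()
r=least_squares(g,[.5735,.3366,.473],loss="soft_l1");v=r.x;print(v,g(v).round(1))
v0=np.array([.5735,.3366,.473])
for vv in (v0,v):
  print("knob z");
  for z in (.18,.19,.2,.21,.22,.23): print(z,w.proj(S2W(vv,[.044,0,z])).round(0))
  for q in (0,.2,.4,.6): print(q,w.proj(S2W(vv,[[.03*np.sin(q),-.259,.095+.03*np.cos(q)],[.03*np.sin(q),-.185,.095+.03*np.cos(q)]])).round(0).tolist())
# joint fit knob top location with three views
s=read_camera("scene");t=read_camera("top")
Tk=np.array([203,139])/2.28+[130,160];Sk=np.array([178,205])/2+[140,180]
f=lambda X:np.r_[(w.proj(X)-[270,178]).ravel()*.5,(proj(t,X)-Tk).ravel(),(proj(s,X)-Sk).ravel()]
k=least_squares(f,[.61,.357,.21]);print("knobtop",k.x,k.fun.round(1),"pred",S2W(v0,[.044,0,0]))
cv2.imwrite("pics/k1.png",np.hstack([cv2.resize(s["color"][265:335,180:280,::-1],(500,350),interpolation=cv2.INTER_CUBIC)]))
E
```

```text
[0.57744509 0.33335935 0.47106718] [ 2.2 -0.2  0.7  0.7  0.3  0.5 -2.1 -0.8 -0.5 -0.1]
knob z
0.18 [[274. 178.]]
0.19 [[273. 180.]]
0.2 [[271. 182.]]
0.21 [[269. 184.]]
0.22 [[266. 186.]]
0.23 [[264. 188.]]
0 [[545.0, 224.0], [482.0, 223.0]]
0.2 [[545.0, 218.0], [482.0, 217.0]]
0.4 [[545.0, 212.0], [482.0, 210.0]]
0.6 [[544.0, 207.0], [481.0, 204.0]]
knob z
0.18 [[281. 176.]]
0.19 [[279. 177.]]
0.2 [[278. 179.]]
0.21 [[276. 180.]]
0.22 [[274. 182.]]
0.23 [[272. 184.]]
0 [[548.0, 223.0], [486.0, 221.0]]
0.2 [[549.0, 217.0], [487.0, 215.0]]
0.4 [[549.0, 211.0], [486.0, 209.0]]
0.6 [[548.0, 205.0], [486.0, 203.0]]
knobtop [0.61716402 0.35549302 0.21456778] [ 1.2  0.5 -1.6  0.5 -0.4  0.1] pred [[0.61266905 0.35664459 0.        ]]
```

>>> drive_tool:
  rows:
    - [0,0,0,0.02,-0.015,0.0,1]
    - [0,0,0,0.019,-0.015,0.0,1]
    - [0,0,0,0,0,0.03,1]
    - [0,0,0,0,0,0.03,1]
    - [0,0,0,0,0,0,1]
    - [0,0,0,0,0,0,1]

```text
time: 4.72
tool_pos: [0.6123, 0.3506, 0.2389]
tcp_rot: [3.052, 0.737, -0.008]
wrist_force: [-0.2, -0.1, 0.2]
width: 0.999
grip_force: 0.0
```

```bash
python3 - <<'E'
from h import *
st=status.read_state(); p=read_camera("wrist")
print(st["tool_pos"],st["tcp_rot"])
np.savez("w2.npz",K=p["intrinsics"],M=p["mount"],t=st["tool_pos"],r=st["tcp_rot"])
cv2.imwrite("pics/w2.png",p["color"][:,:,::-1])
w=Wr("w2.npz")
for z in (.15,.18,.197,.212): print(z,w.proj([[.6145,.356,z]]).round(0))
for q in (.3,.4,.5): print(q,w.proj(S2W([.575,.335,.472],[[.03*np.sin(q),-.259,.095+.03*np.cos(q)],[.03*np.sin(q),-.185,.095+.03*np.cos(q)]])).round(0).tolist())
E
```

```text
[0.61226082 0.35064707 0.23892096] [ 3.05239617  0.73704576 -0.00841052]
0.15 [[312. 234.]]
0.18 [[311. 248.]]
0.197 [[310. 258.]]
0.212 [[309. 267.]]
0.3 [[596.0, 265.0], [535.0, 268.0]]
0.4 [[596.0, 262.0], [535.0, 264.0]]
0.5 [[596.0, 258.0], [534.0, 260.0]]
```

View pics/w2.png

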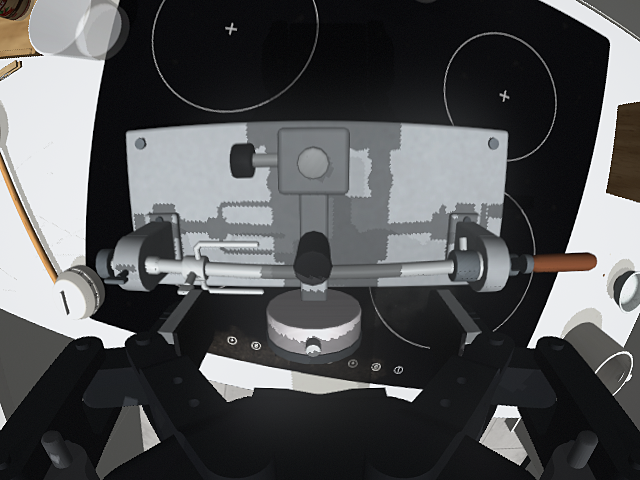

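The knob top appears at (314,264), centred under the tool within 2 mm in y. I'm descending onto it and closing gently.

>>> drive_tool:
  rows:
    - [0,0,0,0.005,-0.0015,0.014,1]
    - [0,0,0,0,0,0.02,0.8]
    - [0,0,0,0,0,0.02,0.6]
    - [0,0,0,0,0,0.003,0.4]
    - [0,0,0,0,0,0,0.3]
    - [0,0,0,0,0,0,0.3]
  force: 30

```text
time: 5.27
tool_pos: [0.6184, 0.3561, 0.1858]
tcp_rot: [-3.053, -0.738, -0.003]
wrist_force: [-0.1, 0.6, 0.4]
width: 0.313
grip_force: 0.0
```

>>> drive_tool:
  rows:
    - [0,0,0,0,0,0,0.24]
    - [0,0,0,0,0,0,0.18]
    - [0,0,0,0,0,0,0.12]
    - [0,0,0,0,0,0,0.1]
    - [0,0,0,0,0,0,0.1]
  force: 30

```text
time: 5.68
tool_pos: [0.6182, 0.3574, 0.1866]
tcp_rot: [-3.051, -0.738, -0.005]
wrist_force: [-2.0, 4.4, 5.8]
width: 0.206
grip_force: 29.8
```

Knob gripped (17.5 mm). With the carriage at 36 mm, the plunger sits at 15 mm ± bow whatever the phase, so I'm lowering towards that.

>>> drive_tool:
  rows:
    - [0,0,0,0,0,0,0.1]
    - [0,0,0,0,0,0.004,0.1]
    - [0,0,0,0,0,0.004,0.1]
    - [0,0,0,0,0,0.004,0.1]
    - [0,0,0,0,0,0.004,0.1]
    - [0,0,0,0,0,0.004,0.1]
  force: 50

```text
time: 6.18
tool_pos: [0.6183, 0.3574, 0.1675]
tcp_rot: [-3.051, -0.738, -0.006]
wrist_force: [-3.8, 3.9, 10.2]
width: 0.202
grip_force: 49.0
```

>>> drive_tool:
  rows:
    - [0,0,0,0,0,0.004,0.1]
    - [0,0,0,0,0,0.004,0.1]
    - [0,0,0,0,0,0.004,0.1]
    - [0,0,0,0,0,0,0.1]
    - [0,0,0,0,0,0,0.1]

```text
time: 6.6
tool_pos: [0.6182, 0.3573, 0.1548]
tcp_rot: [-3.051, -0.738, -0.005]
wrist_force: [-2.8, 3.9, 6.9]
width: 0.2
grip_force: 48.7
```

```bash
python3 - <<'E'
from h import *
print(status.read_state())
for n in ("scene","top"):
    p=read_camera(n);cv2.imwrite(f"pics/{n}1.png",p["color"][:,:,::-1])
a=cv2.imread("pics/scene0.png")[270:350,180:290];b=cv2.imread("pics/scene1.png")[270:350,180:290]
f=lambda x:cv2.resize(x,None,fx=3.6,fy=5,interpolation=cv2.INTER_CUBIC)
cv2.imwrite("pics/cmp.png",np.hstack([f(a),f(b)]))
E
```

```text
{'time': 6.6, 'q': array([4.88563626e-01, 3.84897024e-01, 1.58978186e+00, 1.45187404e-03,
       1.16319440e+00, 1.58401279e+00]), 'joint_vel': array([-0.0008429 ,  0.00159703, -0.00186742,  0.00011508, -0.00057161,
        0.00012397]), 'joint_torque': array([-3.68633799e+00, -5.17604613e+01, -3.20685303e+01, -1.56548895e+00,
       -1.96969975e-01, -3.05789884e-02]), 'tool_pos': array([0.61823228, 0.35734192, 0.15484418]), 'tcp_rot': array([-3.05133151, -0.73826672, -0.0051356 ]), 'wrist_force': array([-2.78379729,  3.9020538 ,  6.91712281]), 'torque': array([ 0.60321737,  0.44918451, -0.07325046]), 'grip_force': 48.66947864997201, 'width': 0.20041813373260772}
```

View pics/cmp.png

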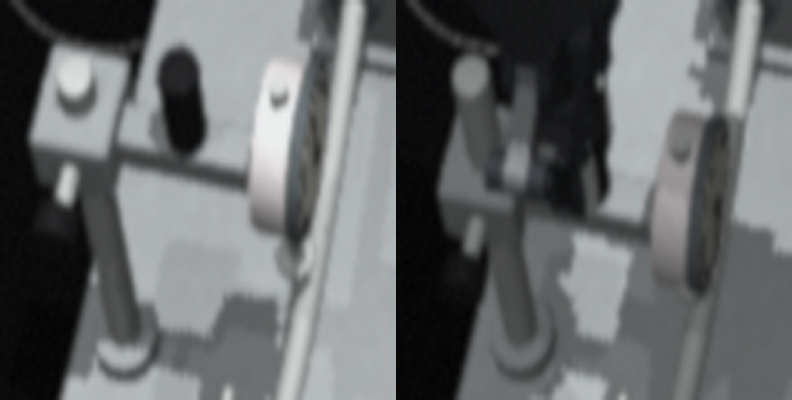

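Carriage is down about 32 mm with the dial now over the rod. I'll lower 4 mm more, release and lift clear.

>>> drive_tool:
  rows:
    - [0,0,0,0,0,0.002,0.1]
    - [0,0,0,0,0,0.002,0.1]
    - [0,0,0,0,0,0.0004,0.1]
    - [0,0,0,0,0,0,0.1]
    - [0,0,0,0,0,0,0.1]
    - [0,0,0,0,0,0,0.1]

```text
time: 7.2
tool_pos: [0.6182, 0.3574, 0.151]
tcp_rot: [-3.051, -0.738, -0.005]
wrist_force: [-4.1, 3.6, 9.8]
width: 0.199
grip_force: 48.9
```

>>> drive_tool:
  rows:
    - [0,0,0,0,0,0,0.25]
    - [0,0,0,0,0,0,0.4]
    - [0,0,0,0,0,0,0.6]
    - [0,0,0,0,0,-0.01,0.8]
    - [0,0,0,0,0,-0.03,1]
    - [0,0,0,0,0,-0.03,1]
    - [0,0,0,0,0,-0.03,1]
    - [0,0,0,0,0,-0.01,1]

```text
time: 7.87
tool_pos: [0.6198, 0.3565, 0.2645]
tcp_rot: [-3.052, -0.738, -0.013]
wrist_force: [0.2, 0.9, 1.9]
width: 0.999
grip_force: 0.0
```

>>> drive_tool:
  rows:
    - [0,0,0,-0.0062,0.038,-0.003,1]
    - [0,0,0,-0.0062,0.038,-0.003,1]
    - [0,0,0,-0.0062,0.038,-0.003,1]
    - [0,0,0,-0.0062,0.038,-0.003,1]
    - [0,0,0,-0.0062,0.038,0,1]
    - [0,0,0,-0.0062,0.038,0,1]
    - [0,0,-6.9,0,0,0,1]
    - [0,0,-6.9,0,0,0,1]

```text
time: 8.53
tool_pos: [0.6892, 0.1325, 0.2692]
tcp_rot: [2.942, 1.102, -0.002]
wrist_force: [0.1, 0.7, -0.7]
width: 1.003
grip_force: 0.0
```

>>> drive_tool:
  rows:
    - [0,0,-6.9,0,0,0,1]
    - [0,0,-6.9,0,0,0,1]
    - [0,0,-6.9,0,0,0,1]
    - [0,0,-6.9,0,0,0,1]
    - [0,0,-6.9,0,0,0,1]
    - [0,0,-6.9,0,0,0,1]
    - [0,0,-6.9,0,0,0,1]
    - [0,0,-6.9,0,0,0,1]

```text
time: 9.2
tool_pos: [0.6884, 0.1356, 0.2692]
tcp_rot: [-2.091, -2.344, 0.002]
wrist_force: [0.8, -0.9, -0.3]
width: 1.001
grip_force: 0.0
```

>>> drive_tool:
  rows:
    - [0,0,-6.9,0,0,0,1]
    - [0,0,-6.9,0,0,0,1]
    - [0,0,-6.9,0,0,0,1]
    - [0,0,0,0,0,0.03,1]
    - [0,0,0,0,0,0.03,1]
    - [0,0,0,0,0,0,1]
    - [0,0,0,0,0,0,1]

```text
time: 9.78
tool_pos: [0.6865, 0.1354, 0.2068]
tcp_rot: [-1.642, -2.673, 0.007]
wrist_force: [0.5, 0.4, 0.8]
width: 1.002
grip_force: 0.0
```

```bash
python3 - <<'E'
from h import *
st=status.read_state(); p=read_camera("wrist")
print(st["time"],st["tool_pos"],st["tcp_rot"],st["q"])
np.savez("w3.npz",K=p["intrinsics"],M=p["mount"],t=st["tool_pos"],r=st["tcp_rot"])
cv2.imwrite("pics/w3.png",p["color"][:,:,::-1])
w=Wr("w3.npz")
for q in (.3,.4,.5): print(q,w.proj(S2W([.575,.335,.472],[[.03*np.sin(q),-.259,.095+.03*np.cos(q)],[.03*np.sin(q),-.185,.095+.03*np.cos(q)]])).round(0).tolist())
for m in masks_of(p,"handle_grip")[:1]:
    ys,xs=np.nonzero(m["mask"]);print(m["score"],m["bbox"],xs.mean(),ys.mean())
for n in ("scene","top"):
    p=read_camera(n);cv2.imwrite(f"pics/{n}2.png",p["color"][:,:,::-1])
E
```

```text
9.7833 [0.68654693 0.13540729 0.20677401] [-1.64165141 -2.6728167   0.00711658] [ 1.59271549e-01  3.29043984e-01  1.56627938e+00 -2.79199426e-04
  1.25292150e+00 -3.09842015e-01]
0.3 [[320.0, 286.0], [319.0, 173.0]]
0.4 [[324.0, 285.0], [324.0, 173.0]]
0.5 [[328.0, 285.0], [328.0, 173.0]]
0.81 [313.8, 161.6, 342.9, 281.9] 325.7817223198594 221.85448154657294
```

View pics/w3.png

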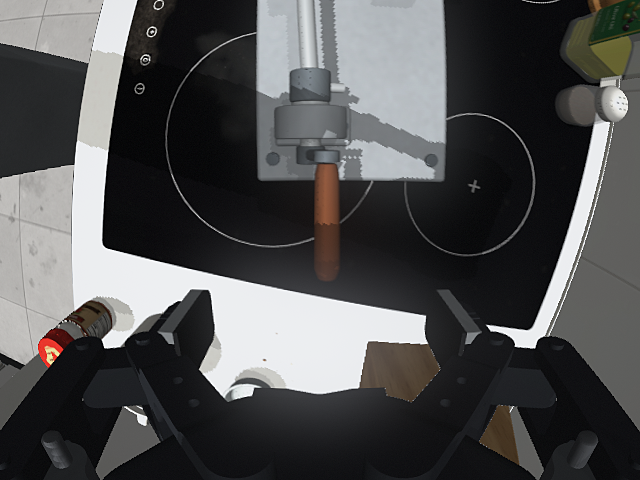

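Handle centred at column ≈ 327, ending at row 281, as predicted for q ≈ 0.4. I'm descending and pinching lightly.

>>> drive_tool:
  rows:
    - [0,0,0,0,0.006,0.03,1]
    - [0,0,0,0,0,0.035,0.8]
    - [0,0,0,0,0,0.03,0.6]
    - [0,0,0,0,0,0.008,0.4]
    - [0,0,0,0,0,0,0.3]
    - [0,0,0,0,0,0,0.25]
    - [0,0,0,0,0,0,0.2]
    - [0,0,0,0,0,0,0.1]
  force: 25

```text
time: 10.65
tool_pos: [0.695, 0.1389, 0.1097]
tcp_rot: [1.643, 2.676, 0.002]
wrist_force: [-2.7, -1.4, 0.6]
width: 0.177
grip_force: 24.8
```

>>> drive_tool:
  rows:
    - [0,0,0,0,0,0,0.1]
    - [0,0,0,0,0,0,0.1]
    - [0,0,0,0,0,0,0.1]

```text
time: 10.9
tool_pos: [0.6955, 0.1391, 0.1091]
tcp_rot: [1.643, 2.675, 0.004]
wrist_force: [-0.6, 0.2, 3.5]
width: 0.172
grip_force: 25.2
```

```bash
cat > snap.py <<'E'
import sys
from h import *
s0=np.array([.575,.335,.472])
i=sys.argv[1]
st=status.read_state()
d=dict(t=st["tool_pos"])
for n in ("scene","top"):
    p=read_camera(n); d[n]=p["color"]
np.savez(f"snap{i}.npz",**d)
def loc(X):
    c,n=np.cos(s0[2]),np.sin(s0[2]);a=X[:2]-s0[:2];return np.array([c*a[0]+n*a[1],-n*a[0]+c*a[1],X[2]])
l=loc(st["tool_pos"]);l[2]+=.019
f=st["wrist_force"];c,n=np.cos(s0[2]),np.sin(s0[2])
print("t",round(st["time"],2),"grasp in stand",(l*1000).round(1),"q",np.arctan2(l[0]-.001,l[2]-.095).round(3),"r",np.hypot(l[0]-.001,l[2]-.095).round(4),"F stand",np.round([c*f[0]+n*f[1],-n*f[0]+c*f[1],f[2]],1),"w",round(st["width"],3),"rot",st["tcp_rot"].round(3))
E
python3 snap.py 0
```

```text
t 10.9 grasp in stand [  18.2 -229.3  128.1] q 0.481 r 0.0373 F stand [-0.4  0.4  3.5] w 0.172 rot [1.643 2.675 0.004]
```

>>> drive_tool:
  rows:
    - [0,0,0,0,0,0,0.3]
    - [0,0,0,0,0,0,0.3]
    - [0,0,0,0,0,0.005,0.3]
    - [0,0,0,0,0,0,0.1]
    - [0,0,0,0,0,0,0.1]
    - [0,0,0,0,0,0,0.1]
  force: 25

```text
time: 11.5
tool_pos: [0.6934, 0.1385, 0.1006]
tcp_rot: [-1.643, -2.676, 0.002]
wrist_force: [0.6, -0.0, -3.0]
width: 0.174
grip_force: 24.4
```

```bash
python3 snap.py 0; python3 - <<'E'
import numpy as np
q=.55
for k in range(12):
    a=q+np.arange(5)*.15; 
    print(k,round(q,2),[(round(1e3*.03*(np.sin(a[i+1])-np.sin(a[i])),1),round(-1e3*.03*(np.cos(a[i+1])-np.cos(a[i])),1)) for i in range(4)]);q+=.6
E
```

```text
t 11.5 grasp in stand [  16.1 -228.9  119.6] q 0.55 r 0.0289 F stand [ 0.6 -0.3 -3. ] w 0.174 rot [-1.643e+00 -2.676e+00  2.000e-03]
0 0.55 [(np.float64(3.6), np.float64(2.6)), (np.float64(3.2), np.float64(3.1)), (np.float64(2.7), np.float64(3.6)), (np.float64(2.1), np.float64(4.0))]
1 1.15 [(np.float64(1.5), np.float64(4.2)), (np.float64(0.9), np.float64(4.4)), (np.float64(0.2), np.float64(4.5)), (np.float64(-0.5), np.float64(4.5))]
2 1.75 [(np.float64(-1.1), np.float64(4.4)), (np.float64(-1.8), np.float64(4.1)), (np.float64(-2.4), np.float64(3.8)), (np.float64(-2.9), np.float64(3.4))]
3 2.35 [(np.float64(-3.4), np.float64(3.0)), (np.float64(-3.8), np.float64(2.4)), (np.float64(-4.1), np.float64(1.8)), (np.float64(-4.3), np.float64(1.2))]
4 2.95 [(np.float64(-4.5), np.float64(0.5)), (np.float64(-4.5), np.float64(-0.2)), (np.float64(-4.4), np.float64(-0.8)), (np.float64(-4.2), np.float64(-1.5))]
5 3.55 [(np.float64(-4.0), np.float64(-2.1)), (np.float64(-3.6), np.float64(-2.7)), (np.float64(-3.2), np.float64(-3.2)), (np.float64(-2.7), np.float64(-3.6))]
6 4.15 [(np.float64(-2.1), np.f
[... 200 characters left out ...]
64(-4.3)), (np.float64(1.8), np.float64(-4.1)), (np.float64(2.4), np.float64(-3.8))]
8 5.35 [(np.float64(2.9), np.float64(-3.4)), (np.float64(3.4), np.float64(-2.9)), (np.float64(3.8), np.float64(-2.4)), (np.float64(4.1), np.float64(-1.8))]
9 5.95 [(np.float64(4.3), np.float64(-1.1)), (np.float64(4.5), np.float64(-0.5)), (np.float64(4.5), np.float64(0.2)), (np.float64(4.4), np.float64(0.9))]
10 6.55 [(np.float64(4.2), np.float64(1.5)), (np.float64(4.0), np.float64(2.1)), (np.float64(3.6), np.float64(2.7)), (np.float64(3.2), np.float64(3.2))]
11 7.15 [(np.float64(2.6), np.float64(3.6)), (np.float64(2.1), np.float64(4.0)), (np.float64(1.5), np.float64(4.3)), (np.float64(0.8), np.float64(4.4))]
```

Now q ≈ 0.55 and the measured radius is consistent. Starting to crank in 0.6 rad steps.

>>> drive_tool:
  rows:
    - [0,0,0,0,0.0036,0.0026,0.1]
    - [0,0,0,0,0.0032,0.0031,0.1]
    - [0,0,0,0,0.0027,0.0036,0.1]
    - [0,0,0,0,0.0021,0.004,0.1]
    - [0,0,0,0,0,0,0.1]
    - [0,0,0,0,0,0,0.1]

```text
time: 12.1
tool_pos: [0.7044, 0.1441, 0.0878]
tcp_rot: [-1.644, -2.677, 0.0]
wrist_force: [-1.2, -2.2, -3.0]
width: 0.172
grip_force: 24.5
```

```bash
python3 snap.py 1
```

```text
t 12.1 grasp in stand [  28.4 -228.9  106.8] q 1.164 r 0.0299 F stand [-2.1 -1.4 -3. ] w 0.172 rot [-1.644 -2.677  0.   ]
```

>>> drive_tool:
  rows:
    - [0,0,0,0,0.0015,0.0042,0.1]
    - [0,0,0,0,0.0009,0.0044,0.1]
    - [0,0,0,0,0.0002,0.0045,0.1]
    - [0,0,0,0,-0.0005,0.0045,0.1]
    - [0,0,0,0,0,0,0.1]
    - [0,0,0,0,0,0,0.1]

```text
time: 12.7
tool_pos: [0.7069, 0.1453, 0.0707]
tcp_rot: [1.644, 2.676, 0.002]
wrist_force: [0.2, -0.0, -1.2]
width: 0.177
grip_force: 24.6
```

```bash
python3 snap.py 2
```

```text
t 12.7 grasp in stand [  31.2 -228.9   89.7] q 1.743 r 0.0307 F stand [ 0.2 -0.1 -1.2] w 0.177 rot [1.644e+00 2.676e+00 2.000e-03]
```

Forces stay under 4 N, and the images confirmed the carriage travelled with the tool. Continuing.

>>> drive_tool:
  rows:
    - [0,0,0,0,-0.0011,0.0044,0.1]
    - [0,0,0,0,-0.0018,0.0041,0.1]
    - [0,0,0,0,-0.0024,0.0038,0.1]
    - [0,0,0,0,-0.0029,0.0034,0.1]
    - [0,0,0,0,0,0,0.1]
    - [0,0,0,0,0,0,0.1]

```text
time: 13.3
tool_pos: [0.6999, 0.1417, 0.0545]
tcp_rot: [1.643, 2.675, 0.004]
wrist_force: [5.9, 3.2, -4.2]
width: 0.177
grip_force: 24.5
```

```bash
python3 snap.py 3
```

```text
t 13.3 grasp in stand [  23.4 -228.9   73.5] q 2.335 r 0.0311 F stand [ 6.7  0.2 -4.2] w 0.177 rot [1.643 2.675 0.004]
```

>>> drive_tool:
  rows:
    - [0,0,0,0,-0.0034,0.003,0.1]
    - [0,0,0,0,-0.0038,0.0024,0.1]
    - [0,0,0,0,-0.0041,0.0018,0.1]
    - [0,0,0,0,-0.0043,0.0012,0.1]
    - [0,0,0,0,0,0,0.1]
    - [0,0,0,0,0,0,0.1]

```text
time: 13.9
tool_pos: [0.6834, 0.1334, 0.0451]
tcp_rot: [-1.643, -2.675, 0.004]
wrist_force: [0.6, -0.6, -7.9]
width: 0.176
grip_force: 24.4
```

```bash
python3 snap.py 4
```

```text
t 13.9 grasp in stand [   4.9 -228.9   64.1] q 3.016 r 0.0312 F stand [ 0.2 -0.8 -7.9] w 0.176 rot [-1.643 -2.675  0.004]
```

>>> drive_tool:
  rows:
    - [0,0,0,0,-0.0045,0.0005,0.1]
    - [0,0,0,0,-0.0045,-0.0002,0.1]
    - [0,0,0,0,-0.0044,-0.0008,0.1]
    - [0,0,0,0,-0.0042,-0.0015,0.1]
    - [0,0,0,0,0,0,0.1]
    - [0,0,0,0,0,0,0.1]

```text
time: 14.5
tool_pos: [0.6673, 0.1252, 0.0487]
tcp_rot: [-1.642, -2.675, 0.005]
wrist_force: [-3.8, -4.4, -5.2]
width: 0.173
grip_force: 25.2
```

```bash
python3 snap.py 5
```

```text
t 14.5 grasp in stand [ -13.2 -228.9   67.7] q -2.663 r 0.0308 F stand [-5.4 -2.2 -5.2] w 0.173 rot [-1.642 -2.675  0.005]
```

>>> drive_tool:
  rows:
    - [0,0,0,0,-0.004,-0.0021,0.1]
    - [0,0,0,0,-0.0036,-0.0027,0.1]
    - [0,0,0,0,-0.0032,-0.0032,0.1]
    - [0,0,0,0,-0.0027,-0.0036,0.1]
    - [0,0,0,0,0,0,0.1]
    - [0,0,0,0,0,0,0.1]

```text
time: 15.1
tool_pos: [0.6565, 0.1196, 0.0618]
tcp_rot: [-1.644, -2.677, 0.002]
wrist_force: [-5.6, -5.8, -1.4]
width: 0.18
grip_force: 25.5
```

```bash
python3 snap.py 6
```

```text
t 15.1 grasp in stand [ -25.3 -228.9   80.8] q -2.066 r 0.0299 F stand [-7.6 -2.6 -1.4] w 0.18 rot [-1.644e+00 -2.677e+00  2.000e-03]
```

>>> drive_tool:
  rows:
    - [0,0,0,0,-0.0021,-0.004,0.1]
    - [0,0,0,0,-0.0015,-0.0042,0.1]
    - [0,0,0,0,-0.0008,-0.0044,0.1]
    - [0,0,0,0,-0.0002,-0.0045,0.1]
    - [0,0,0,0,0,0,0.1]
    - [0,0,0,0,0,0,0.1]

```text
time: 15.7
tool_pos: [0.6544, 0.1185, 0.0797]
tcp_rot: [1.643, 2.675, 0.003]
wrist_force: [-3.2, -2.5, 2.7]
width: 0.177
grip_force: 25.8
```

```bash
python3 snap.py 7
```

```text
t 15.7 grasp in stand [ -27.7 -228.9   98.7] q -1.443 r 0.029 F stand [-4.  -0.8  2.7] w 0.177 rot [1.643 2.675 0.003]
```

>>> drive_tool:
  rows:
    - [0,0,0,0,0.0005,-0.0045,0.1]
    - [0,0,0,0,0.0012,-0.0043,0.1]
    - [0,0,0,0,0.0018,-0.0041,0.1]
    - [0,0,0,0,0.0024,-0.0038,0.1]
    - [0,0,0,0,0,0,0.1]
    - [0,0,0,0,0,0,0.1]

```text
time: 16.3
tool_pos: [0.6606, 0.1218, 0.0951]
tcp_rot: [1.643, 2.675, 0.006]
wrist_force: [5.8, 0.3, -3.3]
width: 0.174
grip_force: 25.3
```

```bash
python3 snap.py 8
```

```text
t 16.3 grasp in stand [ -20.7 -228.9  114.1] q -0.849 r 0.0289 F stand [ 5.3 -2.3 -3.3] w 0.174 rot [1.643 2.675 0.006]
```

>>> drive_tool:
  rows:
    - [0,0,0,0,0.0029,-0.0034,0.1]
    - [0,0,0,0,0.0034,-0.0029,0.1]
    - [0,0,0,0,0.0038,-0.0024,0.1]
    - [0,0,0,0,0.0041,-0.0018,0.1]
    - [0,0,0,0,0,0,0.1]
    - [0,0,0,0,0,0,0.1]

```text
time: 16.9
tool_pos: [0.671, 0.1271, 0.1034]
tcp_rot: [-1.644, -2.677, 0.001]
wrist_force: [4.9, -0.3, -12.8]
width: 0.174
grip_force: 24.6
```

```bash
python3 snap.py 9
```

```text
t 16.9 grasp in stand [  -9.  -228.8  122.4] q -0.349 r 0.0292 F stand [  4.2  -2.5 -12.8] w 0.174 rot [-1.644e+00 -2.677e+00  1.000e-03]
```

>>> drive_tool:
  rows:
    - [0,0,0,0,0.0043,-0.0011,0.1]
    - [0,0,0,0,0.0045,-0.0005,0.1]
    - [0,0,0,0,0.0045,0.0002,0.1]
    - [0,0,0,0,0.0044,0.0009,0.1]
    - [0,0,0,0,0,0,0.1]
    - [0,0,0,0,0,0,0.1]

```text
time: 17.5
tool_pos: [0.6861, 0.1348, 0.1044]
tcp_rot: [-1.643, -2.676, 0.003]
wrist_force: [-0.4, -4.5, -12.3]
width: 0.172
grip_force: 24.9
```

```bash
python3 snap.py 10; python3 - <<'E'
from h import *
t=[];
for n,box in (("scene",(235,300,290,400)),("top",(190,180,345,300))):
    row=[]
    for i in (2,5,7,9):
        im=np.load(f"snap{i}.npz")[n][:,:,::-1]; x0,y0,x1,y1=box
        row.append(cv2.resize(im[y0:y1,x0:x1],(200,int(200*(y1-y0)/(x1-x0))),interpolation=cv2.INTER_CUBIC))
    t.append(np.hstack(row))
o=np.vstack(t);print(o.shape);cv2.imwrite("pics/seq.png",o[:600])
E
```

```text
t 17.5 grasp in stand [   7.9 -228.8  123.4] q 0.239 r 0.0292 F stand [ -2.4  -3.9 -12.3] w 0.172 rot [-1.643 -2.676  0.003]
(517, 800, 3)
```

View pics/seq.png

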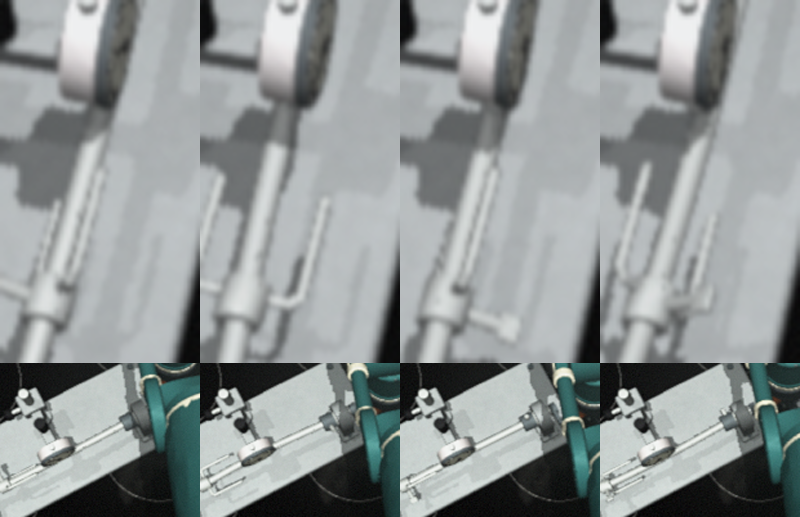

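The rod shows in both views and its middle clearly sways. I'll ease the 12 N upward load (lower 3 mm), then measure the sway in all the snapshots and fit the phase.

>>> drive_tool:
  rows:
    - [0,0,0,0,0,0.0015,0.1]
    - [0,0,0,0,0,0.0015,0.1]
    - [0,0,0,0,0,0,0.1]

```text
time: 17.85
tool_pos: [0.6874, 0.1354, 0.1036]
tcp_rot: [1.644, 2.676, 0.002]
wrist_force: [-2.6, -3.1, -6.2]
width: 0.176
grip_force: 25.4
```

```bash
python3 snap.py 11; cat > fit.py <<'E'
from h import *
import glob
v=np.array([.575,.335,.472]); N=12
cams={n:read_camera(n) for n in ("scene","top")}
def q_of(t):
    c,n=np.cos(v[2]),np.sin(v[2]);a=t[:2]-v[:2];return np.arctan2(c*a[0]+n*a[1]-.0017,t[2]+.019-.0945)
strips=[("scene",.03,.07),("top",.04,.08),("top",-.09,-.04),("scene",-.10,-.06)]
qs=np.array([q_of(np.load(f"snap{i}.npz")["t"]) for i in range(N)]);print(qs.round(2))
rows=[];rhs=[];k=[]
for j,(n,y0,y1) in enumerate(strips):
    ys=np.linspace(y0,y1,25);p=cams[n]
    c=proj(p,S2W(v,np.c_[0*ys,ys,0*ys+.095]));d=c[-1]-c[0];d/=np.hypot(*d);nv=np.array([-d[1],d[0]])
    m=[0,(y0+y1)/2,.095];pm=proj(p,S2W(v,m))[0]
    ux=(proj(p,S2W(v,np.add(m,[.001,0,0])))[0]-pm)@nv;uz=(proj(p,S2W(v,np.add(m,[0,0,.001])))[0]-pm)@nv
    off=np.arange(-9,9.01,.25);us=[]
    for i in range(N):
        im=np.load(f"snap{i}.npz")[n].astype(np.float32).mean(2)
        mx=(c[:,None]+off[None,:,None]*nv).astype(np.float32)
        pr=np.median(cv2.remap(im,mx[...,0],mx[...,1],cv2.INTER_CUBIC),0)
        b=max(np.median(pr[:20]),np.median(pr[-20:]));
        kk=np.convolve(pr-np.median(pr),np.ones(15)/15,"same");pk=np.argmax(kk[12:-12])+12
        th=.5*(pr[pk]+np.percentile(pr,30));l=r=pk
        while l>0 and pr[l]>th:l-=1
        while r<len(pr)-1 and pr[r]>th:r+=1
        us.append((off[l]+off[r])/2)
        if i in(2,5): print(n,y0,i,pr[::4].round(0).astype(int),"w",off[r]-off[l])
    us=np.array(us);g=np.cos(np.pi*m[1]/.256)
    M=np.c_[np.ones(N),ux*np.sin(qs)+uz*np.cos(qs),ux*np.cos(qs)-uz*np.sin(qs)]
    f=least_squares(lambda x:M@x-us,[0,0,0],loss="soft_l1",f_scale=.3).x
    print(n,(y0,y1),"ux uz",round(ux,2),round(uz,2),"A",(np.hypot(f[1],f[2])/g).round(1),"q*",(-np.arctan2(f[2],f[1])).round(2),"u",us.round(1),"res",(M@f-us).round(1))
E
python3 fit.py
```

```text
t 17.85 grasp in stand [   9.4 -228.8  122.6] q 0.294 r 0.0289 F stand [-3.7 -1.6 -6.2] w 0.176 rot [1.644e+00 2.676e+00 2.000e-03]
[ 0.52  1.14  1.73  2.34  3.04 -2.63 -2.04 -1.43 -0.85 -0.37  0.21  0.27]
scene 0.03 2 [190 190 188 178 181 200 185 172 197 218 217 198 165 130 114 114 114 114
 114] w 4.5
scene 0.03 5 [177 183 188 189 189 189 189 185 166 148 159 188 210 216 207 184 145 119
 113] w 3.75
scene (0.03, 0.07) ux uz 0.61 0.12 A 5.3 q* 2.23 u [-1.4 -0.9  0.5  1.9  3.8  3.9  3.4  2.1  0.5 -0.6 -1.2 -1.2] res [-0.   0.1 -0.   0.2 -0.2  0.   0.  -0.   0.1  0.1 -0.1 -0.1]
top 0.04 2 [207 206 202 192 191 197 224 198 201 238 232 196 189 203 185 204 208 207
 206] w 2.25
top 0.04 5 [206 139 177 210 208 205 206 201 180 160 198 236 240 213 179 185 207 207
 207] w 2.75
top (0.04, 0.08) ux uz 0.46 0.1 A 5.3 q* 2.21 u [-1.  -0.6  0.4  1.2  2.5  2.6  2.2  1.4  0.1 -0.5 -1.  -0.9] res [-0.   0.  -0.1  0.2 -0.1  0.  -0.  -0.1  0.2  0.   0.  -0.1]
top -0.09 2 [207 208 206 205 206 205 187 166 205 239 235 196 160 188 205 204 203 203
 202] w 2.25
top -0.09 5 [191 194 203 207 206 206 206 202 179 173 217 240 234 196 166 197 204 203
 203] w 2.5
top (-0.09, -0.04) ux uz 0.45 0.1 A 4.4 q* 2.24 u [-0.6 -0.4  0.4  1.2  2.   2.2  2.   1.1  0.4 -0.1 -0.6 -0.5] res [-0.   0.1  0.  -0.   0.  -0.  -0.1  0.1  0.  -0.1  0.  -0.1]
scene -0.1 2 [180 179 179 177 156 123 115 148 185 207 213 200 171 129 109 108 108 109
 116] w 5.0
scene -0.1 5 [174 177 165 159 151 123 110 108 133 156 189 209 212 197 163 127 110 110
 121] w 4.75
scene (-0.1, -0.06) ux uz 0.56 0.11 A 4.2 q* 2.2 u [-0.1  0.1  0.8  1.6  2.4  2.6  2.1  1.5  0.9  0.2 -0.1 -0.1] res [-0.   0.   0.1 -0.  -0.  -0.1  0.1  0.1 -0.1 -0.  -0.  -0. ]
```

All four strips agree: the high side is up at q* = 2.22 rad (residuals 0.1 px, bow ≈ 5 mm). I'm at 0.28 (+2π), so I'll crank forward 1.95 rad.

>>> drive_tool:
  rows:
    - [0,0,0,0,0.0042,0.0016,0.1]
    - [0,0,0,0,0.0039,0.0022,0.1]
    - [0,0,0,0,0.0036,0.0027,0.1]
    - [0,0,0,0,0.0031,0.0032,0.1]
    - [0,0,0,0,0.0026,0.0037,0.1]
    - [0,0,0,0,0.002,0.004,0.1]
    - [0,0,0,0,0.0014,0.0043,0.1]
    - [0,0,0,0,0,0,0.1]

```text
time: 18.72
tool_pos: [0.7065, 0.1452, 0.0802]
tcp_rot: [1.643, 2.676, 0.003]
wrist_force: [-0.7, -0.3, -0.5]
width: 0.18
grip_force: 25.8
```

>>> drive_tool:
  rows:
    - [0,0,0,0,0.0007,0.0044,0.1]
    - [0,0,0,0,0.0001,0.0045,0.1]
    - [0,0,0,0,-0.0006,0.0045,0.1]
    - [0,0,0,0,-0.0013,0.0043,0.1]
    - [0,0,0,0,-0.0019,0.0041,0.1]
    - [0,0,0,0,-0.0025,0.0038,0.1]
    - [0,0,0,0,0,0,0.1]
    - [0,0,0,0,0,0,0.1]

```text
time: 19.38
tool_pos: [0.6998, 0.1418, 0.054]
tcp_rot: [-1.644, -2.676, 0.001]
wrist_force: [0.6, -0.3, -2.5]
width: 0.18
grip_force: 25.7
```

```bash
python3 snap.py 12; sed -i 's/N=12/N=13/' fit.py; python3 fit.py | grep -v " w "
```

```text
t 19.38 grasp in stand [  23.3 -228.9   73. ] q 2.349 r 0.0313 F stand [ 0.4 -0.5 -2.5] w 0.18 rot [-1.644e+00 -2.676e+00  1.000e-03]
[ 0.52  1.14  1.73  2.34  3.04 -2.63 -2.04 -1.43 -0.85 -0.37  0.21  0.27
  2.35]
scene 0.03 2 [190 190 188 178 181 200 185 172 197 218 217 198 165 130 114 114 114 114
scene 0.03 5 [177 183 188 189 189 189 189 185 166 148 159 188 210 216 207 184 145 119
scene (0.03, 0.07) ux uz 0.61 0.12 A 5.2 q* 2.24 u [-1.4 -0.9  0.5  1.9  3.8  3.9  3.4  2.1  0.5 -0.6 -1.2 -1.2  1.9] res [-0.   0.  -0.1  0.1 -0.3  0.   0.  -0.   0.1  0.1 -0.1 -0.1  0.2]
top 0.04 2 [207 206 202 192 191 197 224 198 201 238 232 196 189 203 185 204 208 207
top 0.04 5 [206 139 177 210 208 205 206 201 180 160 198 236 240 213 179 185 207 207
top (0.04, 0.08) ux uz 0.46 0.1 A 5.2 q* 2.23 u [-1.  -0.6  0.4  1.2  2.5  2.6  2.2  1.4  0.1 -0.5 -1.  -0.9  1.2] res [-0.   0.  -0.1  0.1 -0.2 -0.  -0.  -0.   0.2  0.   0.  -0.1  0.1]
top -0.09 2 [207 208 206 205 206 205 187 166 205 239 235 196 160 188 205 204 203 203
top -0.09 5 [191 194 203 207 206 206 206 202 179 173 217 240 234 196 166 197 204 203
top (-0.09, -0.04) ux uz 0.45 0.1 A 4.4 q* 2.24 u [-0.6 -0.4  0.4  1.2  2.   2.2  2.   1.1  0.4 -0.1 -0.6 -0.5  1.2] res [-0.   0.1  0.  -0.   0.  -0.  -0.1  0.1  0.  -0.1  0.  -0.1  0. ]
scene -0.1 2 [180 179 179 177 156 123 115 148 185 207 213 200 171 129 109 108 108 109
scene -0.1 5 [174 177 165 159 151 123 110 108 133 156 189 209 212 197 163 127 110 110
scene (-0.1, -0.06) ux uz 0.56 0.11 A 4.2 q* 2.22 u [-0.1  0.1  0.8  1.6  2.4  2.6  2.1  1.5  0.9  0.2 -0.1 -0.1  1.5] res [-0.   0.   0.  -0.  -0.1 -0.1  0.1  0.1 -0.1  0.  -0.  -0.   0.1]
```

>>> drive_tool:
  rows:
    - [0,0,0,0,0.001,-0.0011,0.1]
    - [0,0,0,0,0.001,-0.0011,0.1]
    - [0,0,0,0,0,0,0.1]
    - [0,0,0,0,0,0,0.1]
    - [0,0,0,0,0,0,0.3]
    - [0,0,0,0,0,0,0.6]
    - [0,0,0,0,0,0,0.8]
    - [0,0,0,0,0,0,0.8]

```text
time: 20.25
tool_pos: [0.703, 0.1432, 0.0581]
tcp_rot: [1.643, 2.676, 0.002]
wrist_force: [-0.3, 0.1, -0.5]
width: 0.718
grip_force: 0.0
```

>>> drive_tool:
  rows:
    - [0,0,0,0,0,-0.01,0.8]
    - [0,0,0,0,0,-0.03,0.8]
    - [0,0,0,0,0,-0.035,0.8]
    - [0,0,0,0,0,-0.035,0.8]
    - [0,0,0,0,0,-0.035,0.8]
    - [0,0,0,0,0,-0.02,0.8]
    - [0,0,0,0,0,0,0.8]
    - [0,0,0,0,0,0,0.8]

```text
time: 20.92
tool_pos: [0.7038, 0.1433, 0.226]
tcp_rot: [1.642, 2.673, 0.006]
wrist_force: [-0.2, 0.6, 0.4]
width: 0.802
grip_force: 0.0
```

```bash
python3 snap.py 13; python3 - <<'E'
from h import *
st=status.read_state(); p=read_camera("wrist");im=p["color"][:,:,::-1]
np.savez("w4.npz",K=p["intrinsics"],M=p["mount"],t=st["tool_pos"],r=st["tcp_rot"]);w=Wr("w4.npz")
for q in (1.8,2.,2.2,2.4,2.6): print(q,w.proj(S2W([.5765,.336,.472],[[.03*np.sin(q),-.259,.0945+.03*np.cos(q)],[.03*np.sin(q),-.185,.0945+.03*np.cos(q)]])).round(0).tolist())
for m in masks_of(p,"handle_grip")[:1]:
    ys,xs=np.nonzero(m["mask"]);print(m["score"],m["bbox"],xs.mean(),ys.mean())
a=np.load("snap13.npz")["scene"][180:480,140:340,::-1]
cv2.imwrite("pics/fin.png",np.hstack([cv2.resize(im,(480,360)),cv2.resize(a,(240,360),interpolation=cv2.INTER_CUBIC)]))
E
sed -i 's/N=13/N=14/;s/^qs=.*/&;qs[13]=2.25/' fit.py; python3 fit.py | grep "A "
```

```text
t 20.92 grasp in stand [  27.5 -229.3  245. ] q 0.175 r 0.1523 F stand [0.1 0.6 0.4] w 0.802 rot [1.642 2.673 0.006]
1.8 [[326.0, 260.0], [326.0, 166.0]]
2.0 [[323.0, 258.0], [323.0, 165.0]]
2.2 [[320.0, 256.0], [319.0, 165.0]]
2.4 [[315.0, 254.0], [314.0, 164.0]]
2.6 [[309.0, 253.0], [308.0, 164.0]]
0.89 [310.1, 156.4, 332.6, 254.7] 319.99106203995797 204.30021030494217
scene (0.03, 0.07) ux uz 0.61 0.12 A 5.3 q* 2.22 u [-1.4 -0.9  0.5  1.9  3.8  3.9  3.4  2.1  0.5 -0.6 -1.2 -1.2  1.9  2.5] res [-0.   0.1  0.   0.2 -0.2  0.1  0.  -0.   0.1  0.1 -0.1 -0.1  0.3 -0.6]
top (0.04, 0.08) ux uz 0.46 0.1 A 5.2 q* 2.24 u [-1.  -0.6  0.4  1.2  2.5  2.6  2.2  1.4  0.1 -0.5 -1.  -0.9  1.2  1.1] res [-0.   0.  -0.1  0.1 -0.2 -0.  -0.  -0.   0.2  0.   0.  -0.1  0.1  0.1]
top (-0.09, -0.04) ux uz 0.45 0.1 A 4.4 q* 2.24 u [-0.6 -0.4  0.4  1.2  2.   2.2  2.   1.1  0.4 -0.1 -0.6 -0.5  1.2  1.1] res [-0.   0.1  0.  -0.   0.  -0.  -0.1  0.1  0.  -0.1  0.  -0.1  0.  -0. ]
scene (-0.1, -0.06) ux uz 0.56 0.11 A 4.2 q* 2.23 u [-0.1  0.1  0.8  1.6  2.4  2.6  2.1  1.5  0.9  0.2 -0.1 -0.1  1.5  1.4] res [-0.   0.   0.  -0.1 -0.1 -0.1  0.1  0.1 -0.1  0.  -0.  -0.   0.1  0.1]
```

View pics/fin.png

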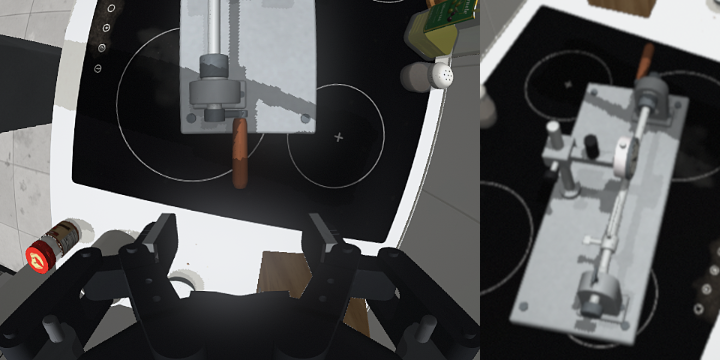

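The final picture shows the handle free at q ≈ 2.2 (column ≈ 320 in the full image), the gauge still down on the rod, and the gripper clear. I'm handing in.

```bash
python3 -c "
from workcell import workorder; print(workorder.finish_job())"
```

```text
the job is handed in; nothing more can be done
None
```

The job is handed in, with no verdict returned. The gauge was lowered about 36 mm, so the plunger should be about half pressed in; I worked this out from the carriage travel because the dial could not be read. The spit was cranked one full turn and on to the high-side-up angle fitted from the camera images (about 2.2 rad), and the arm was left clear.

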